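# Clear the tube incubator's sprung lid and hold it at the set pointer

### The job

I want to load the tube incubator, but things were left lying on its lid: first put the two capped tubes in the squarer, deeper bin and the marker pen in the long shallow tray. Then lift the sprung lid by its bar handle until the stud on its side is lined up with the black pointer clamped on the slotted quadrant, and keep holding it there, because it falls shut when let go: finish with the lid still in your grip. Leave the pointer's setting, the timer, the scissors and the stapler as they are.

Things in the scene. Friction and masses are not known exactly. Their poses are not given: they have to be found in the camera images.
- incubator: white bench tube incubator with a grey lid, fixed; 240 x 240 mm, lid's flat top 115 mm up. Origin: centre of its underside, z up; front (display, handle) faces its -x; lid's hinge line along its y at x = +112, z = 105 mm. On its left (y = +128 mm) a slotted aluminium quadrant plate stands 100 mm above the lid, from x = -40 to x = +55 mm: lift things over it.
- lid (a joint): opening angle of the lid in rad: 0 closed (start), grows as the front edge rises, up to 1.3. A spring (0.6 Nm/rad, 0.42 Nm when closed) and the lid's weight (0.4 kg) pull it shut: it takes about 3 to 5 N up at the handle bar and falls shut when let go.
- lid_bar (a point): middle of the lid's handle, a round steel bar 12 mm thick, 124 mm long along the incubator's y, free all round, 40 mm in front of the lid's front edge and 18 mm above the lid's top; an arm carries it at each end. Moves with the lid: closed, the hinge line is 274 mm behind it (+x) and 28 mm below. Being round, it can turn between finger pads. Axes: the incubator's, turned with the lid.
- pointer (a joint): where the black pointer is clamped on the quadrant, in rad on the same scale as the lid's angle (the lid is at the mark when both read the same); set anew each time, between 0.35 and 0.65. Not to be moved.
- pointer_tip (a point): inner tip of the black pointer, a 16 x 40 mm clip with a steel thumbscrew on the outer edge of the quadrant, left (+y) side of the incubator; the tip is 114 mm from the hinge line. Axes: x towards the hinge line, y along it.
- lid_stud (a point): outer end of the steel stud with a 13 mm dark round nut, which stands out of the lid's left side and runs in the quadrant's slot, 113 mm from the hinge line. Axes: x towards the hinge line, y along it.
- tube_a: capped sample tube lying on the lid, 88 mm long along its x, 16 to 18 mm thick where gripped, about 20 g; does not roll. Origin: under the middle of its length, on the surface it starts on (8 mm below its axis at the start).
- tube_b: second tube, same as the first.
- pen: marker pen lying on the lid, 135 mm long along its own y, about 16 mm thick, 20 g. Origin: under its middle, on the surface it starts on.
- tube_bin: open grey plastic bin for tubes, outside 160 (its x) x 130 (its y) x 45 mm high, rim lip 5 mm wider, walls and floor 4 mm, fixed. Origin: centre of its underside on the bench.
- pen_tray: open shallow grey plastic tray for pens, outside 210 (its x) x 90 (its y) x 24 mm high, walls and floor 4 mm, fixed. Origin: centre of its underside on the bench.
- timer: bystander: flat bench timer, 68 x 62 x 24 mm; origin under its centre. Not to be disturbed.
- scissors: bystander: scissors lying flat, 87 x 199 x 9 mm; origin under its centre. Not to be disturbed.
- stapler: bystander: stapler, 135 x 38 x 45 mm; origin under its centre. Not to be disturbed.
Things that resemble listed ones, but are neither listed nor needed, are in the scene too. There is more than one size of the pen; the one meant has the size given above.

How it is judged:
On the way, in this order (a step that is already met when the one before it is completed fails the run):
1. both tubes are in the tube bin and the pen is in the pen tray, let go (x of tube_a in the frame of tube_bin between -0.07 and 0.07 m and y of tube_a in the frame of tube_bin between -0.055 and 0.055 m and z of tube_a in the frame of tube_bin between 0 and 0.042 m and x of tube_b in the frame of tube_bin between -0.07 and 0.07 m and y of tube_b in the frame of tube_bin between -0.055 and 0.055 m and z of tube_b in the frame of tube_bin between 0 and 0.042 m and x of pen in the frame of pen_tray between -0.06 and 0.06 m and y of pen in the frame of pen_tray between -0.04 and 0.04 m and z of pen in the frame of pen_tray between 0 and 0.032 m and contact force between each of tube_a, tube_b, pen and the fingers below 0.1 N), for 0.2 s.
2. the lid is held by its handle with the stud lined up with the pointer (angle between the x axis of lid_stud and the x axis of pointer_tip, either way round below 0.07 rad and contact force between incubator and the fingers above 1.5 N and value of joint lid above 0.25 rad and distance between the grasp point and lid_bar below 0.075 m), for 0.3 s.
At the end, for the whole second after the job is handed in: Both tubes lie in the tube bin and the pen in the pen tray, at rest and let go; the lid is held still by the fingers at its bar (more than 1.5 N on it, tool centre within 75 mm of the middle of the bar) with its angle within 0.07 rad (4 degrees) of the pointer's; the program finishes holding it (all of step 1 and all of step 2 and linear speed of each of tube_a, tube_b, pen below 0.05 m/s and velocity of joint lid between -0.06 and 0.06 rad/s); the arm keeps its last pose, push and grip.
It fails at once if the lid is lifted before the things that lay on it are put away (value of joint lid above 0.12 rad and not ((x of tube_a in the frame of tube_bin between -0.07 and 0.07 m and y of tube_a in the frame of tube_bin between -0.055 and 0.055 m and z of tube_a in the frame of tube_bin between 0 and 0.042 m) and (x of tube_b in the frame of tube_bin between -0.07 and 0.07 m and y of tube_b in the frame of tube_bin between -0.055 and 0.055 m and z of tube_b in the frame of tube_bin between 0 and 0.042 m) and (x of pen in the frame of pen_tray between -0.06 and 0.06 m and y of pen in the frame of pen_tray between -0.04 and 0.04 m and z of pen in the frame of pen_tray between 0 and 0.032 m))).
It fails at once if the pointer's setting is changed (distance of pointer_tip from where it was at the start of the episode above 0.008 m).
It fails at once if a bystander is disturbed (distance of any of timer, scissors, stapler from where it was at the start of the episode above 0.02 m).
It also fails if it takes over 72 s, if anything falls off the work surface, if the arm or the gripper's body presses on something with over 40 N, if the wrist force passes 120 N, or if a joint passes its speed limit or range.

### The arm

A 6-joint arm with a two-finger parallel gripper is mounted at the origin on a cart in front of the work surface, level with it; the furniture and walls round the work are solid. World frame = base frame: x ahead of the robot, y to its left, z up, the work surface at z = 0. Lengths are in m, angles in rad, forces in N, time in s.
With the tool pointing down it reaches from about 0.275 to 0.875 m from the base axis. Payload 12.5 kg.
Tool frame: the origin (TCP) lies between the finger pads, 19 mm behind the fingertips; this is the grasp point; z points along the fingers, y is the line along which they close (so a half turn about z gives the same grasp; the last joint's range is limited). The gripper opens to 85 mm and grips with 20 to 120 N. Pads are 22 mm wide; open, the fingers measure 114 mm over their backs; the gripper's body (76 mm by 85 mm) begins 54 mm behind the grasp point. The pads swing forward as they close: fully open they stand 13 mm farther back than shut.
Start: joints at [-1.351, 0.351, 1.652, -0, 1.139, -0.085], TCP at [0.165, -0.525, 0.25] pointing down, gripper open.
Joint ranges: [-2.75, 2.75], [-0.79, 2.1], [0.01, 2.65], [-1.57, 4.71], [0.07, 3.14], [-2.87, 2.87]. Speed limits (rad/s): [2.22, 2.22, 2.79, 3.14, 3.14, 3.14].

### API

Orientations are given as a 3x3 rotation matrix whose columns are the frame's x, y, z axes.
In Python, from bench import bot gives the robot as it stands.
- The arm moves only by the tool send_rows, never from a script. Its argument "motion" is a list of rows, each a list of 2 entries, a list of its own where there are three numbers: the shift along the tool's x, y, z in cm, then the turn, a rotation vector about the tool's x, y, z in degrees. In form: [[[x, y, z], [ax, ay, az]], ...]. A call has 1 to 5 rows; each row is the pose to reach, as a shift and turn from the pose commanded when the call began, along the tool's axes at that moment; what a row does not reach only later rows make up. A row lasts 1/10 s, in which the tool goes at most 50 mm and 8.59 degrees, less where a joint would pass 70% of its speed; a pose out of reach is approached as far as the arm can. A call with a gripper value outside its range is refused whole. "hand" is the opening, from 0 (shut) to 1 (fully open), set as the call begins (left out, the last holds). The fingers move at their own pace and stop on an object; the grip force is fixed at half the most. Time passes only in rows, so rows that repeat a pose let the fingers close. It gives the time, the measured TCP pose, the force, the opening and the grip force at its end, in the units of the state.
- bot.get_state(): the state, without advancing time (a new reading comes with each control period).
- bot.camera(name): name is "scene" or "top"; returns a dict with "color" (384x512x3 uint8, red, green, blue), "fov_y" (degrees; the focal length in pixels is half the picture's height over the tangent of half this angle, whatever the lens; pixels are square), "cx", "cy" (the principal point, pixels), "rvec" (rotation vector, rad) and "tvec" (3), from world to camera coordinates, as OpenCV has them. Camera axes: x right, y down, z forward; pixel columns grow to the right and rows downward; lengths in m; the calibration is good to about 2 mm. A picture is of the moment at which its call begins. There is no depth.
- bot.hand_in(): hands the job in; it is judged then, once.
The state is a dict: "time": time; "joint_pos": joint angles; "joint_velocities": joint speeds; "tau": joint torques, N m; "tool_pos": TCP position; "eef_rot": TCP orientation; "contact_force": force on the tool from outside, world axes, zero at the start; "wrist_torque": the same for the moment, N m; "grip_width": finger opening in m; "grasp_force": force on a finger pad.
Only numpy, scipy, OpenCV 4.12 (cv2) and the standard library are available. Lean on these libraries where they do the work, as an engineer would, in place of code of your own. Each camera call takes 0.05 s, during which the arm holds its last target. There are 200 camera calls.

## Working session

There is one attempt and no reset: what is moved stays moved. The work goes in short steps, Python scripts to look and compute and a tool call to move; the robot and the scene stay as the last step left them, time stands still between calls to the robot, and variables do not carry over. Pictures are saved under pics/ and viewed, at most 10 in all, crops included, and the job is handed in when it is done.

Besides the shell and the picture viewer there is one more tool, called after ">>>" by a JSON object that holds its "fn" and its "kwargs", one argument or row to a line. send_rows: Moves the arm, as the interface text tells. Its arguments: {"type":"object","properties":{"motion":{"type":"array"},"hand":{"type":"number"}},"required":["motion"]}

```bash
mkdir -p pics; ls; cat > h.py <<'E'
import numpy as np,cv2
from bench import bot
def K(c):
    f=c["color"].shape[0]/2/np.tan(np.radians(c["fov_y"])/2)
    return np.array([[f,0,c["cx"]],[0,f,c["cy"]],[0,0,1]])
def snap(n,tag):
    c=bot.camera(n); cv2.imwrite(f"pics/{n}_{tag}.png",c["color"][:,:,::-1])
    np.savez(f"{n}_{tag}.npz",**c); return c
def load(s): return dict(np.load(s+".npz"))
def ray(c,p):
    R=cv2.Rodrigues(c["rvec"])[0]; t=c["tvec"].ravel()
    return -R.T@t, R.T@np.linalg.inv(K(c))@np.r_[p,1.]
def atz(c,p,z):
    o,d=ray(c,p); return o+d*(z-o[2])/d[2]
def tri(c1,p1,c2,p2):
    o1,d1=ray(c1,p1);o2,d2=ray(c2,p2)
    s=np.linalg.lstsq(np.c_[d1,-d2],o2-o1,rcond=None)[0]
    a=o1+d1*s[0];b=o2+d2*s[1]; return (a+b)/2,np.linalg.norm(a-b)
def proj(c,P):
    return cv2.projectPoints(np.array(P,float).reshape(-1,3),c["rvec"],c["tvec"],K(c),None)[0].reshape(-1,2)
E
python3 - <<'E'
from h import *
for n in("scene","top"):
    c=snap(n,"0"); o,d=ray(c,[c["cx"],c["cy"]]); print(n,c["fov_y"],o,d)
    cv2.imwrite(f"pics/{n}_0b.png",cv2.resize(c["color"][:,:,::-1],(800,600),interpolation=cv2.INTER_CUBIC))
s=bot.get_state();print(s["eef_rot"],s["time"])
E
```

```text
pics
scene 54.42066281518292 [0.40074215 0.95273887 0.84888833] [ 0.10709453 -0.79729987 -0.59400646]
top 48.37480346565178 [ 0.34487685 -0.04328287  1.39499041] [ 0.15911773  0.01579222 -0.9871333 ]
[[ 9.53894920e-01  3.00140684e-01 -2.28620352e-04]
 [ 3.00140756e-01 -9.53894359e-01  1.03839166e-03]
 [ 9.35839188e-05 -1.05913481e-03 -9.99999435e-01]] 0.1
```

View pics/scene_0b.png

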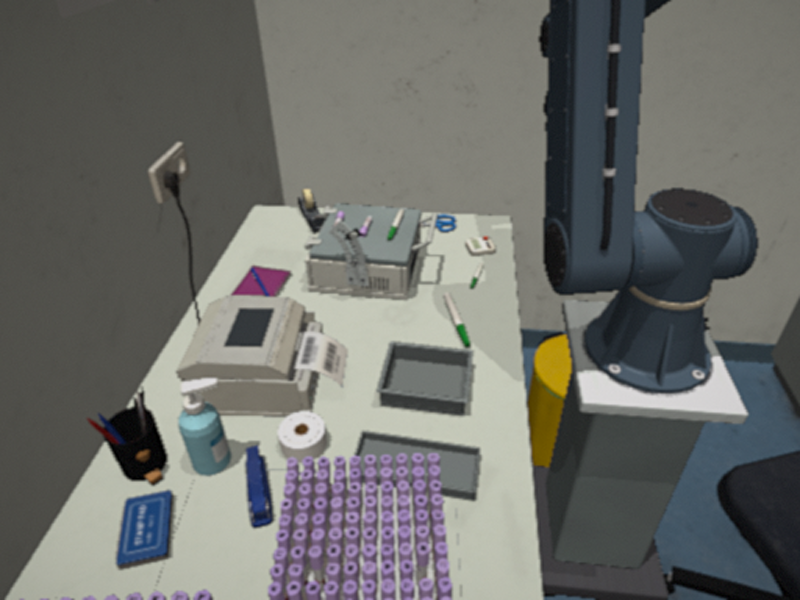

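View pics/top_0b.png

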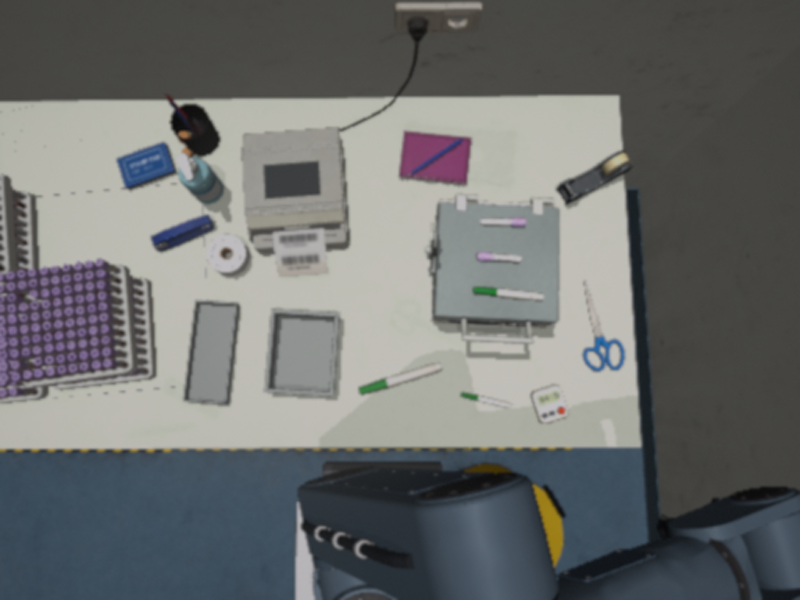

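The scene view shows the incubator at (365,245), bin at (428,377) and tray at (420,465). The top view shows two tubes at (503,222) and (499,257), and a green pen on the lid at (508,294). Other pens lie on the bench at (400,378), larger, and (487,399), smaller. Only the lid pen matches "lying on the lid". I'll confirm its length in an enlarged crop.

```bash
python3 - <<'E'
from h import *
def crop(n,x0,y0,w,h,s):
    im=cv2.imread(f"pics/{n}_0.png")[y0:y0+h,x0:x0+w]
    im=cv2.resize(im,None,fx=s,fy=s,interpolation=cv2.INTER_CUBIC)
    for x in range(0,w,10):
        cv2.putText(im,str(x0+x) if x%20==0 else"",(x*s,9),0,.33,(0,0,255),1); cv2.line(im,(x*s,10),(x*s,16),(0,0,255),1)
    for y in range(0,h,10):
        cv2.putText(im,str(y0+y),(0,y*s+4),0,.33,(0,0,255),1)
        cv2.line(im,(22,y*s),(28,y*s),(0,0,255),1)
    return im
cv2.imwrite("pics/c_scene.png",crop("scene",185,125,100,70,8))
cv2.imwrite("pics/c_top.png",crop("top",268,120,98,110,5))
E
```

```text
(no output)
```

View pics/c_scene.png

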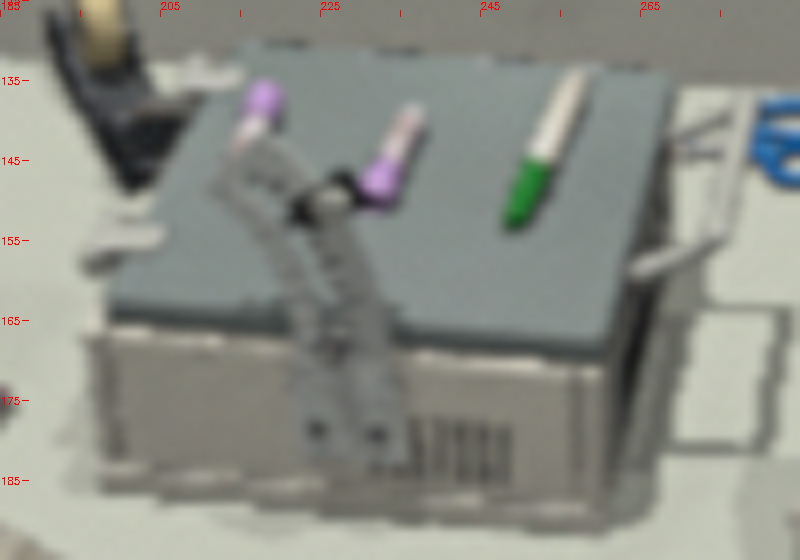

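View pics/c_top.png

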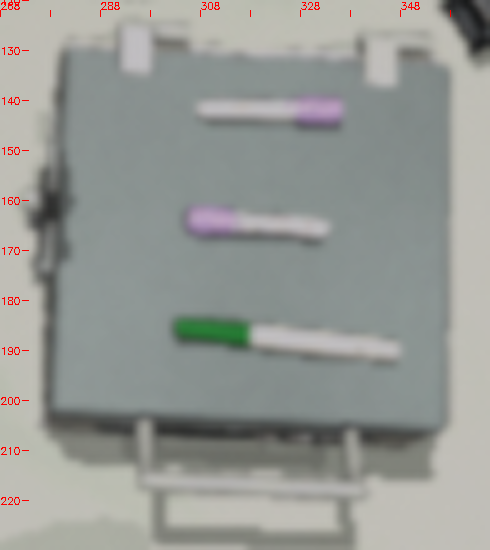

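```bash
cat > m.py <<'E'
from h import *
T=load("top_0");S=load("scene_0")
ct=lambda p:(np.array(p)+.5)/5-.5+[268,120]
cs=lambda p:(np.array(p)+.5)/8-.5+[185,125]
f8=lambda p:(np.array(p)+.5)*.64-.5
if __name__=="__main__":
    np.set_printoptions(precision=4,suppress=True)
    for n,a,b in [("ta cap",(340,112),(266,89)),("tb cap",(190,219),(379,195)),("tb end",(328,228),(415,112)),("pen g",(176,329),(513,223)),("pen w",(400,350),(582,74)),("bar L",(140,481),(722,240)),("bar R",(367,491),(745,95)),("frontL",(47,408),(605,345)),("frontR",(447,428),(668,85))]:
        print(n,*tri(T,ct(a),S,cs(b)))
    for n,a in [("ta",[(196,110),(344,112)]),("tb",[(185,219),(328,228)]),("pen",[(174,329),(400,350)])]:
        e=[atz(T,ct(p),.123) for p in a]; print(n,e,np.linalg.norm(e[0]-e[1]))
    e=[atz(T,ct(p),.133) for p in[(140,481),(367,491)]];print("bar",e)
    e=[atz(T,ct(p),.115) for p in[(47,408),(447,428)]];print("front",e)
    for n,q,z in [("bin",[(272,310),(341,312),(337,396),(266,392)],.045),("tray",[(196,301),(240,304),(229,405),(184,402)],.024)]:
        e=np.array([atz(T,f8(p),z) for p in q]);print(n,e[:,:2],e.mean(0)[:2],np.linalg.norm(e[0]-e[1]),np.linalg.norm(e[1]-e[2]))
    print("bin tri",tri(T,f8((341,312)),S,f8((388,343))),tri(T,f8((337,396)),S,f8((474,347))))
    print("bench pens",[np.linalg.norm(atz(T,f8(a),.008)-atz(T,f8(b),.008)) for a,b in [((361,387),(441,367)),((461,395),(512,405))]])
E
python3 m.py
```

```text
ta cap [ 0.6928 -0.2937  0.1288] 0.0027824877447512482
tb cap [ 0.6244 -0.2009  0.1297] 0.0017522848718396734
tb end [ 0.6199 -0.2846  0.1252] 0.0003941404570521447
pen g [ 0.5598 -0.1915  0.1236] 0.0015241759946334154
pen w [ 0.5438 -0.3244  0.1275] 0.0017635260908865757
bar L [ 0.465  -0.1666  0.1359] 0.0023353006740781273
bar R [ 0.4609 -0.3004  0.1331] 0.002036902316988493
frontL [ 0.5118 -0.1138  0.1127] 0.002171125715360252
frontR [ 0.5018 -0.3558  0.1053] 0.0029068233914707874
ta [array([ 0.695 , -0.2071,  0.123 ]), array([ 0.693 , -0.2974,  0.123 ])] 0.09028578293758006
tb [array([ 0.6268, -0.1987,  0.123 ]), array([ 0.6206, -0.285 ,  0.123 ])] 0.08658239438813504
pen [array([ 0.5591, -0.1904,  0.123 ]), array([ 0.5454, -0.3254,  0.123 ])] 0.1357690333373982
bar [array([ 0.4665, -0.1669,  0.133 ]), array([ 0.4598, -0.3004,  0.133 ])]
front [array([ 0.5126, -0.1137,  0.115 ]), array([ 0.4991, -0.3534,  0.115 ])]
bin [[0.5334 0.2116]
 [0.5284 0.0702]
 [0.3588 0.0771]
 [0.3673 0.2198]] [0.447  0.1447] 0.14147368532092264 0.16969346683822492
tray [[0.5562 0.3751]
 [0.5493 0.2827]
 [0.3418 0.2987]
 [0.3482 0.3909]] [0.4489 0.3369] 0.0926067985333343 0.2081181445508331
bin tri (array([0.5306, 0.071 , 0.0364]), np.float64(0.0020804201891344103)) (array([0.3578, 0.077 , 0.0467]), np.float64(0.002043284009726532))
bench pens [np.float64(0.17006551473972817), np.float64(0.10561310007179033)]
```

The crops confirm it: the lid pen measures 136 mm, while the bench pens are 170 and 106 mm. Tube and bar heights triangulate to about 0.125 and 0.134 m, as expected. Next is a planning helper.

```bash
cat > plan.py <<'E'
from h import *
from scipy.spatial.transform import Rotation as Ro
def rot(th,tilt=0): # tool down, yaw th deg; tilt about tool x, deg
    a=np.radians(th);x=np.array([np.cos(a),np.sin(a),0]);z=np.array([0,0,-1.])
    return Ro.from_matrix(np.c_[x,np.cross(z,x),z])*Ro.from_euler("x",tilt,degrees=True)
def plan(wps,start=None):
    """wps: (x,y,z,theta[,tilt]); prints one tool-frame target per call"""
    s=bot.get_state()
    p,R=(s["tool_pos"],Ro.from_matrix(s["eef_rot"])) if start is None else (np.array(start[:3]),rot(*start[3:]))
    for w in wps:
        q,Q=np.array(w[:3],float),rot(*w[3:]); d=(R.inv()*Q).as_rotvec()
        n=int(np.ceil(max(np.linalg.norm(q-p)/.22,np.degrees(np.linalg.norm(d))/38,.01)))
        for i in range(n):
            dp=R.inv().apply((q-p)/n)*100
            print("[",np.round(dp,2).tolist(),",",np.round(np.degrees(d/n),1).tolist(),"] rows>=",int(np.ceil(max(np.linalg.norm(dp)/5,np.degrees(np.linalg.norm(d/n))/8.5))))
            R=R*Ro.from_rotvec(d/n)
        print("--",w); p=q
E
python3 -c "
from plan import *
plan([(.694,-.252,.26,88.7),(.694,-.252,.136,88.7)])"
```

```text
[ [19.54, -3.37, -0.34] , [-0.0, -0.0, -23.7] ] rows>= 4
[ [19.25, 4.79, -0.35] , [-0.0, -0.0, -23.7] ] rows>= 4
[ [15.69, 12.13, -0.35] , [-0.0, -0.0, -23.7] ] rows>= 4
-- (0.694, -0.252, 0.26, 88.7)
[ [0.0, -0.0, 12.4] , [0.0, 0.0, 0.0] ] rows>= 3
-- (0.694, -0.252, 0.136, 88.7)
```

>>> {"fn": "send_rows", "kwargs": {
  "motion": [
    [[19.54,-3.37,-0.34],[0,0,-23.7]],
    [[19.54,-3.37,-0.34],[0,0,-23.7]],
    [[19.54,-3.37,-0.34],[0,0,-23.7]],
    [[19.54,-3.37,-0.34],[0,0,-23.7]],
    [[19.54,-3.37,-0.34],[0,0,-23.7]]
  ],
  "hand": 0.6
}}

```text
time: 0.6
tool_pos: [0.3452, -0.4312, 0.2532]
eef_rot: [[0.75, 0.662, 0.001], [0.662, -0.75, 0.001], [0.001, -0.0, -1.0]]
contact_force: [0.3, 0.4, -0.2]
grip_width: 0.0515
grasp_force: 0.0
```

>>> {"fn": "send_rows", "kwargs": {
  "motion": [
    [[19.25,4.79,-0.35],[0,0,-23.7]],
    [[19.25,4.79,-0.35],[0,0,-23.7]],
    [[19.25,4.79,-0.35],[0,0,-23.7]],
    [[19.25,4.79,-0.35],[0,0,-23.7]],
    [[19.25,4.79,-0.35],[0,0,-23.7]]
  ]
}}

```text
time: 1.1
tool_pos: [0.5212, -0.3407, 0.2563]
eef_rot: [[0.421, 0.907, 0.0], [0.907, -0.421, 0.001], [0.001, 0.0, -1.0]]
contact_force: [-0.3, -0.2, 0.7]
grip_width: 0.0517
grasp_force: 0.0
```

>>> {"fn": "send_rows", "kwargs": {
  "motion": [
    [[15.69,12.13,-0.35],[0,0,-23.7]],
    [[15.69,12.13,-0.35],[0,0,-23.7]],
    [[15.69,12.13,-0.35],[0,0,-23.7]],
    [[15.69,12.13,-0.35],[0,0,-23.7]],
    [[15.69,12.13,-0.35],[0,0,-23.7]]
  ]
}}

```text
time: 1.6
tool_pos: [0.6971, -0.2501, 0.2587]
eef_rot: [[0.022, 1.0, -0.001], [1.0, -0.022, 0.001], [0.001, -0.001, -1.0]]
contact_force: [0.1, -0.6, -0.4]
grip_width: 0.0513
grasp_force: 0.0
```

>>> {"fn": "send_rows", "kwargs": {
  "motion": [
    [[0,-0.15,6],[0,0,0]],
    [[0,-0.3,10],[0,0,0]],
    [[0,-0.3,12.3],[0,0,0]],
    [[0,-0.3,12.3],[0,0,0]],
    [[0,-0.3,12.3],[0,0,0]]
  ]
}}

```text
time: 2.1
tool_pos: [0.6905, -0.2537, 0.1373]
eef_rot: [[0.026, 1.0, -0.001], [1.0, -0.026, 0.0], [0.0, -0.001, -1.0]]
contact_force: [0.1, -0.5, 0.3]
grip_width: 0.0514
grasp_force: 0.0
```

>>> {"fn": "send_rows", "kwargs": {
  "motion": [
    [[0,0,0],[0,0,0]],
    [[0,0,0],[0,0,0]],
    [[0,0,0],[0,0,0]],
    [[0,0,0],[0,0,0]],
    [[0,0,0],[0,0,0]]
  ],
  "hand": 0
}}

```text
time: 2.6
tool_pos: [0.6915, -0.253, 0.1385]
eef_rot: [[0.025, 1.0, 0.001], [1.0, -0.025, -0.001], [-0.001, 0.001, -1.0]]
contact_force: [-1.4, -1.1, 6.2]
grip_width: 0.0144
grasp_force: 60.8
```

```bash
python3 -c "
from plan import *
plan([(.691,-.253,.28,88.5),(.483,.143,.28,88.5),(.483,.143,.036,88.5)])
print('back')
plan([(.483,.143,.25,88.5),(.6237,-.242,.28,85.9),(.6237,-.242,.138,85.9)],(.483,.143,.036,88.5))"
```

```text
[ [-0.02, -0.03, -14.15] , [0.1, 0.0, 0.1] ] rows>= 3
-- (0.691, -0.253, 0.28, 88.5)
[ [13.01, -7.28, 0.0] , [-0.0, -0.0, 0.0] ] rows>= 3
[ [13.01, -7.28, 0.0] , [-0.0, -0.0, 0.0] ] rows>= 3
[ [13.01, -7.28, 0.0] , [-0.0, -0.0, 0.0] ] rows>= 3
-- (0.483, 0.143, 0.28, 88.5)
[ [0.0, -0.0, 12.2] , [0.0, 0.0, 0.0] ] rows>= 3
[ [0.0, -0.0, 12.2] , [0.0, 0.0, 0.0] ] rows>= 3
-- (0.483, 0.143, 0.036, 88.5)
back
[ [0.0, 0.0, -21.4] , [0.0, 0.0, 0.0] ] rows>= 5
-- (0.483, 0.143, 0.25, 88.5)
[ [-19.06, 7.54, -1.5] , [0.0, 0.0, 1.3] ] rows>= 5
[ [-18.88, 7.97, -1.5] , [0.0, 0.0, 1.3] ] rows>= 5
-- (0.6237, -0.242, 0.28, 85.9)
[ [0.0, 0.0, 14.2] , [0.0, 0.0, 0.0] ] rows>= 3
-- (0.6237, -0.242, 0.138, 85.9)
```

>>> {"fn": "send_rows", "kwargs": {
  "motion": [
    [[0,0,-4],[0,0,0]],
    [[0,0,-9],[0,0,0]],
    [[0,0,-14],[0,0,0]],
    [[0,0,-14],[0,0,0]]
  ]
}}

```text
time: 3.0
tool_pos: [0.6932, -0.2533, 0.2861]
eef_rot: [[0.025, 1.0, 0.011], [1.0, -0.025, -0.005], [-0.005, 0.012, -1.0]]
contact_force: [0.6, -0.0, 0.2]
grip_width: 0.0141
grasp_force: 60.0
```

>>> {"fn": "send_rows", "kwargs": {
  "motion": [
    [[4.3,-2.4,0],[0,0,0]],
    [[8.6,-4.8,0],[0,0,0]],
    [[13,-7.3,0],[0,0,0]],
    [[13,-7.3,0],[0,0,0]]
  ]
}}

```text
time: 3.4
tool_pos: [0.6193, -0.1163, 0.2775]
eef_rot: [[0.021, 1.0, -0.001], [1.0, -0.021, 0.001], [0.001, -0.002, -1.0]]
contact_force: [1.5, -0.4, 0.9]
grip_width: 0.0145
grasp_force: 60.0
```

>>> {"fn": "send_rows", "kwargs": {
  "motion": [
    [[4.3,-2.4,0],[0,0,0]],
    [[8.6,-4.8,0],[0,0,0]],
    [[13,-7.3,0],[0,0,0]],
    [[13,-7.3,0],[0,0,0]]
  ]
}}

```text
time: 3.8
tool_pos: [0.5498, 0.0147, 0.2776]
eef_rot: [[0.021, 1.0, -0.0], [1.0, -0.021, 0.001], [0.001, -0.0, -1.0]]
contact_force: [0.1, -0.3, -0.5]
grip_width: 0.0141
grasp_force: 60.0
```

>>> {"fn": "send_rows", "kwargs": {
  "motion": [
    [[4.3,-2.4,0],[0,0,0]],
    [[8.6,-4.8,0],[0,0,0]],
    [[13,-7.3,0],[0,0,0]],
    [[13,-7.3,0],[0,0,0]],
    [[13,-7.3,0],[0,0,0]]
  ]
}}

```text
time: 4.3
tool_pos: [0.4823, 0.1431, 0.2776]
eef_rot: [[0.023, 1.0, 0.001], [1.0, -0.023, -0.0], [-0.0, 0.001, -1.0]]
contact_force: [-0.6, -0.3, 0.1]
grip_width: 0.0141
grasp_force: 60.0
```

>>> {"fn": "send_rows", "kwargs": {
  "motion": [
    [[0,0,4],[0,0,0]],
    [[0,0,8.5],[0,0,0]],
    [[0,0,12.2],[0,0,0]],
    [[0,0,12.2],[0,0,0]]
  ]
}}

```text
time: 4.7
tool_pos: [0.4807, 0.1409, 0.1515]
eef_rot: [[0.027, 1.0, -0.007], [1.0, -0.027, -0.002], [-0.002, -0.007, -1.0]]
contact_force: [-0.2, -0.8, 0.4]
grip_width: 0.0141
grasp_force: 60.0
```

>>> {"fn": "send_rows", "kwargs": {
  "motion": [
    [[0,0,4],[0,0,0]],
    [[0,0,8],[0,0,0]],
    [[0,0,11.9],[0,0,0]],
    [[0,0,11.9],[0,0,0]],
    [[0,0,11.9],[0,0,0]]
  ]
}}

```text
time: 5.2
tool_pos: [0.4835, 0.1424, 0.038]
eef_rot: [[0.026, 1.0, 0.001], [1.0, -0.026, 0.0], [0.0, 0.001, -1.0]]
contact_force: [0.2, 0.2, 0.5]
grip_width: 0.0143
grasp_force: 60.0
```

>>> {"fn": "send_rows", "kwargs": {
  "motion": [
    [[0,0,0],[0,0,0]],
    [[0,0,0],[0,0,0]],
    [[0,0,0],[0,0,0]],
    [[0,0,0],[0,0,0]]
  ],
  "hand": 0.42
}}

```text
time: 5.6
tool_pos: [0.4825, 0.1428, 0.0372]
eef_rot: [[0.025, 1.0, 0.001], [1.0, -0.025, 0.0], [0.0, 0.001, -1.0]]
contact_force: [-0.6, -0.0, -0.6]
grip_width: 0.0353
grasp_force: 0.0
```

>>> {"fn": "send_rows", "kwargs": {
  "motion": [
    [[0,0,-3],[0,0,0]],
    [[0,0,-8],[0,0,0]],
    [[0,0,-13],[0,0,0]],
    [[0,0,-18],[0,0,0]],
    [[0,0,-21.4],[0,0,0]]
  ]
}}

```text
time: 6.1
tool_pos: [0.4824, 0.1429, 0.2542]
eef_rot: [[0.025, 1.0, 0.004], [1.0, -0.025, 0.001], [0.001, 0.004, -1.0]]
contact_force: [1.2, 0.4, -0.7]
grip_width: 0.036
grasp_force: 0.0
```

>>> {"fn": "send_rows", "kwargs": {
  "motion": [
    [[-4.2,1.6,-0.3],[0,0,0]],
    [[-9,3.5,-0.7],[0,0,1]],
    [[-14,5.5,-1.1],[0,0,1.3]],
    [[-19.06,7.54,-1.5],[0,0,1.3]],
    [[-19.06,7.54,-1.5],[0,0,1.3]]
  ],
  "hand": 0.6
}}

```text
time: 6.6
tool_pos: [0.5538, -0.0537, 0.2659]
eef_rot: [[0.051, 0.999, 0.001], [0.999, -0.051, -0.001], [-0.001, 0.001, -1.0]]
contact_force: [-0.8, 0.8, -0.5]
grip_width: 0.0511
grasp_force: 0.0
```

>>> {"fn": "send_rows", "kwargs": {
  "motion": [
    [[-4.2,1.8,-0.3],[0,0,0]],
    [[-9,3.8,-0.7],[0,0,1]],
    [[-14,5.9,-1.1],[0,0,1.3]],
    [[-18.88,7.97,-1.5],[0,0,1.3]],
    [[-18.88,7.97,-1.5],[0,0,1.3]]
  ]
}}

```text
time: 7.1
tool_pos: [0.6238, -0.246, 0.2803]
eef_rot: [[0.073, 0.997, 0.0], [0.997, -0.073, -0.001], [-0.001, 0.0, -1.0]]
contact_force: [-0.2, -0.6, -0.3]
grip_width: 0.0512
grasp_force: 0.0
```

>>> {"fn": "send_rows", "kwargs": {
  "motion": [
    [[0,0,5],[0,0,0]],
    [[0,0,10],[0,0,0]],
    [[0,0,14.1],[0,0,0]],
    [[0,0,14.1],[0,0,0]],
    [[0,0,14.1],[0,0,0]]
  ]
}}

```text
time: 7.6
tool_pos: [0.6237, -0.2416, 0.1406]
eef_rot: [[0.07, 0.998, 0.0], [0.998, -0.07, 0.0], [0.0, 0.0, -1.0]]
contact_force: [0.1, 0.2, 0.6]
grip_width: 0.0512
grasp_force: 0.0
```

>>> {"fn": "send_rows", "kwargs": {
  "motion": [
    [[0,0,0],[0,0,0]],
    [[0,0,0],[0,0,0]],
    [[0,0,0],[0,0,0]],
    [[0,0,0],[0,0,0]],
    [[0,0,0],[0,0,0]]
  ],
  "hand": 0
}}

```text
time: 8.1
tool_pos: [0.624, -0.2423, 0.1416]
eef_rot: [[0.07, 0.998, 0.003], [0.998, -0.07, -0.001], [-0.001, 0.003, -1.0]]
contact_force: [-1.5, 1.5, 7.4]
grip_width: 0.0137
grasp_force: 60.7
```

>>> {"fn": "send_rows", "kwargs": {
  "motion": [
    [[0,0,-4],[0,0,0]],
    [[0,0,-9],[0,0,0]],
    [[0,0,-14],[0,0,0]],
    [[0,0,-14],[0,0,0]]
  ]
}}

```text
time: 8.5
tool_pos: [0.6254, -0.243, 0.2883]
eef_rot: [[0.07, 0.997, 0.012], [0.998, -0.07, -0.006], [-0.005, 0.012, -1.0]]
contact_force: [0.3, -0.0, -0.3]
grip_width: 0.0138
grasp_force: 59.7
```

>>> {"fn": "send_rows", "kwargs": {
  "motion": [
    [[4.2,-2.7,0],[0,0,0]],
    [[8.4,-5.4,0],[0,0,0]],
    [[12.5,-8.0,0],[0,0,0]],
    [[12.5,-8.0,0],[0,0,0]]
  ]
}}

```text
time: 8.9
tool_pos: [0.5501, -0.1078, 0.28]
eef_rot: [[0.067, 0.998, -0.0], [0.998, -0.067, 0.001], [0.001, -0.0, -1.0]]
contact_force: [0.4, -0.8, 0.4]
grip_width: 0.0138
grasp_force: 59.7
```

>>> {"fn": "send_rows", "kwargs": {
  "motion": [
    [[4.2,-2.7,0],[0,0,0]],
    [[8.4,-5.4,0],[0,0,0]],
    [[12.5,-8.0,0],[0,0,0]],
    [[12.5,-8.0,0],[0,0,0]]
  ]
}}

```text
time: 9.3
tool_pos: [0.4794, 0.0217, 0.2799]
eef_rot: [[0.067, 0.998, 0.0], [0.998, -0.067, 0.001], [0.001, 0.0, -1.0]]
contact_force: [0.8, -0.2, 0.1]
grip_width: 0.0141
grasp_force: 59.7
```

>>> {"fn": "send_rows", "kwargs": {
  "motion": [
    [[4.2,-2.7,0],[0,0,0]],
    [[8.4,-5.4,0],[0,0,0]],
    [[12.5,-8.0,0],[0,0,0]],
    [[12.5,-8.0,0],[0,0,0]],
    [[12.5,-8.0,0],[0,0,0]]
  ]
}}

```text
time: 9.8
tool_pos: [0.4107, 0.1491, 0.2798]
eef_rot: [[0.069, 0.998, 0.001], [0.998, -0.069, -0.0], [-0.0, 0.001, -1.0]]
contact_force: [-0.0, -0.6, -0.4]
grip_width: 0.0139
grasp_force: 59.7
```

```bash
python3 - <<'E'
from h import *
a=snap("top","1")["color"];b=snap("scene","1")["color"]
a=cv2.resize(a[170:320,110:370],None,fx=3,fy=3,interpolation=2);b=cv2.resize(b[120:320,180:320],None,fx=2.2,fy=2.2,interpolation=2)
im=np.zeros((600,800,3),np.uint8);a=a[:300,:400] if 0 else cv2.resize(a,(480,277));im[:277,:480]=a;im[:b.shape[0],485:485+b.shape[1]]=b[:, :315]
cv2.imwrite("pics/mid1.png",im[:,:,::-1])
E
```

```text
(no output)
```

View pics/mid1.png

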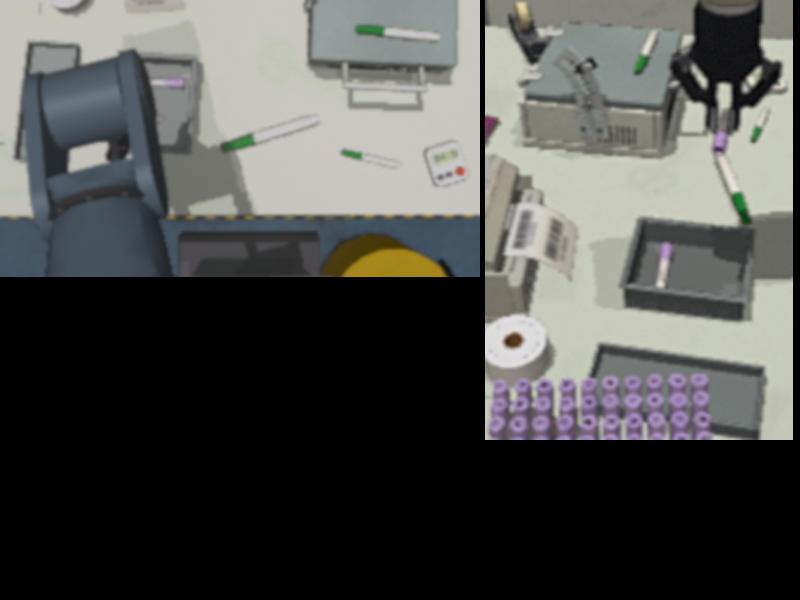

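The picture shows tube_a in the bin at (663,265) in the scene crop, tube_b hanging from the fingers at (720,140), and the pen still on the lid. I'll lower tube_b and then fetch the pen.

>>> {"fn": "send_rows", "kwargs": {
  "motion": [
    [[0,0,4],[0,0,0]],
    [[0,0,8.5],[0,0,0]],
    [[0,0,12.2],[0,0,0]],
    [[0,0,12.2],[0,0,0]]
  ]
}}

```text
time: 10.3
tool_pos: [0.4089, 0.1471, 0.154]
eef_rot: [[0.073, 0.997, -0.007], [0.997, -0.073, -0.002], [-0.002, -0.007, -1.0]]
contact_force: [0.6, 0.3, 0.0]
grip_width: 0.014
grasp_force: 59.7
```

>>> {"fn": "send_rows", "kwargs": {
  "motion": [
    [[0,0,4],[0,0,0]],
    [[0,0,8],[0,0,0]],
    [[0,0,12],[0,0,0]],
    [[0,0,12],[0,0,0]],
    [[0,0,12],[0,0,0]]
  ]
}}

```text
time: 10.8
tool_pos: [0.4116, 0.1486, 0.0389]
eef_rot: [[0.071, 0.997, 0.001], [0.997, -0.071, 0.0], [0.0, 0.001, -1.0]]
contact_force: [0.2, -0.5, -0.1]
grip_width: 0.0142
grasp_force: 59.7
```

>>> {"fn": "send_rows", "kwargs": {
  "motion": [
    [[0,0,0],[0,0,0]],
    [[0,0,0],[0,0,0]],
    [[0,0,0],[0,0,0]],
    [[0,0,0],[0,0,0]]
  ],
  "hand": 0.42
}}

```text
time: 11.2
tool_pos: [0.4107, 0.149, 0.0382]
eef_rot: [[0.07, 0.998, 0.001], [0.998, -0.07, 0.0], [0.0, 0.001, -1.0]]
contact_force: [-0.0, 0.8, -1.1]
grip_width: 0.0357
grasp_force: 0.0
```

>>> {"fn": "send_rows", "kwargs": {
  "motion": [
    [[0,0,-3],[0,0,0]],
    [[0,0,-8],[0,0,0]],
    [[0,0,-13],[0,0,0]],
    [[0,0,-18],[0,0,0]],
    [[0,0,-22],[0,0,0]]
  ]
}}

```text
time: 11.7
tool_pos: [0.4102, 0.1489, 0.2607]
eef_rot: [[0.07, 0.998, 0.002], [0.998, -0.07, 0.001], [0.001, 0.002, -1.0]]
contact_force: [0.5, 0.6, -0.3]
grip_width: 0.036
grasp_force: 0.0
```

```bash
python3 -c "
from plan import *
plan([(.5518,-.258,.28,84.2)])
snap('scene','2')
print('pen')
plan([(.449,.33,.26,-4.4)],(.5518,-.258,.28,84.2))"
```

```text
[ [-19.8, 8.5, -0.96] , [0.1, -0.0, 0.9] ] rows>= 5
[ [-19.66, 8.8, -0.96] , [0.1, -0.0, 0.9] ] rows>= 5
-- (0.5518, -0.258, 0.28, 84.2)
pen
[ [19.15, -5.39, 0.67] , [0.0, 0.0, 29.5] ] rows>= 4
[ [14.01, -14.13, 0.67] , [0.0, 0.0, 29.5] ] rows>= 4
[ [5.22, -19.2, 0.67] , [0.0, 0.0, 29.5] ] rows>= 4
-- (0.449, 0.33, 0.26, -4.4)
```

>>> {"fn": "send_rows", "kwargs": {
  "motion": [
    [[-4.2,1.8,-0.3],[0,0,0]],
    [[-9,3.9,-0.5],[0,0,0.5]],
    [[-14,6,-0.7],[0,0,0.9]],
    [[-19.8,8.5,-0.96],[0,0,0.9]],
    [[-19.8,8.5,-0.96],[0,0,0.9]]
  ],
  "hand": 0.6
}}

```text
time: 12.25
tool_pos: [0.4818, -0.058, 0.2673]
eef_rot: [[0.089, 0.996, 0.001], [0.996, -0.089, -0.001], [-0.001, 0.001, -1.0]]
contact_force: [0.3, 1.1, 0.7]
grip_width: 0.0511
grasp_force: 0.0
```

>>> {"fn": "send_rows", "kwargs": {
  "motion": [
    [[-4.2,1.9,-0.3],[0,0,0]],
    [[-9,4,-0.5],[0,0,0.5]],
    [[-14,6.2,-0.7],[0,0,0.9]],
    [[-19.66,8.8,-0.96],[0,0,0.9]],
    [[-19.66,8.8,-0.96],[0,0,0.9]]
  ]
}}

```text
time: 12.75
tool_pos: [0.5523, -0.2617, 0.2765]
eef_rot: [[0.104, 0.995, 0.0], [0.995, -0.104, -0.001], [-0.001, 0.0, -1.0]]
contact_force: [-0.7, 1.0, -0.6]
grip_width: 0.0512
grasp_force: 0.0
```

>>> {"fn": "send_rows", "kwargs": {
  "motion": [
    [[0,0,5],[0,0,0]],
    [[0,0,10],[0,0,0]],
    [[0,0,14.2],[0,0,0]],
    [[0,0,14.2],[0,0,0]],
    [[0,0,14.2],[0,0,0]]
  ]
}}

```text
time: 13.25
tool_pos: [0.5517, -0.2579, 0.1342]
eef_rot: [[0.102, 0.995, -0.001], [0.995, -0.102, 0.001], [0.0, -0.001, -1.0]]
contact_force: [0.8, 0.2, -0.3]
grip_width: 0.0513
grasp_force: 0.0
```

>>> {"fn": "send_rows", "kwargs": {
  "motion": [
    [[0,0,0],[0,0,0]],
    [[0,0,0],[0,0,0]],
    [[0,0,0],[0,0,0]],
    [[0,0,0],[0,0,0]],
    [[0,0,0],[0,0,0]]
  ],
  "hand": 0
}}

```text
time: 13.75
tool_pos: [0.552, -0.258, 0.1351]
eef_rot: [[0.102, 0.995, 0.0], [0.995, -0.102, -0.0], [-0.0, 0.0, -1.0]]
contact_force: [-0.9, 0.8, 5.3]
grip_width: 0.0135
grasp_force: 58.7
```

>>> {"fn": "send_rows", "kwargs": {
  "motion": [
    [[0,0,-4],[0,0,0]],
    [[0,0,-9],[0,0,0]],
    [[0,0,-14.2],[0,0,0]],
    [[0,0,-14.2],[0,0,0]]
  ]
}}

```text
time: 14.15
tool_pos: [0.5539, -0.2591, 0.2835]
eef_rot: [[0.102, 0.995, 0.009], [0.995, -0.102, -0.005], [-0.004, 0.01, -1.0]]
contact_force: [-0.2, -0.6, -0.3]
grip_width: 0.013
grasp_force: 58.7
```

>>> {"fn": "send_rows", "kwargs": {
  "motion": [
    [[4.2,-1.2,0.1],[0,0,7]],
    [[9,-2.5,0.3],[0,0,15]],
    [[14,-3.9,0.5],[0,0,23]],
    [[19.15,-5.39,0.67],[0,0,29.5]],
    [[19.15,-5.39,0.67],[0,0,29.5]]
  ]
}}

```text
time: 14.65
tool_pos: [0.5165, -0.058, 0.2694]
eef_rot: [[0.579, 0.815, -0.001], [0.815, -0.579, 0.001], [0.0, -0.001, -1.0]]
contact_force: [0.1, 0.1, -0.9]
grip_width: 0.0131
grasp_force: 58.7
```

>>> {"fn": "send_rows", "kwargs": {
  "motion": [
    [[3.3,-3.3,0.1],[0,0,7]],
    [[6.7,-6.8,0.3],[0,0,15]],
    [[10.4,-10.5,0.5],[0,0,23]],
    [[14.01,-14.13,0.67],[0,0,29.5]],
    [[14.01,-14.13,0.67],[0,0,29.5]]
  ]
}}

```text
time: 15.15
tool_pos: [0.4827, 0.1369, 0.2627]
eef_rot: [[0.906, 0.423, -0.0], [0.423, -0.906, 0.0], [-0.0, -0.001, -1.0]]
contact_force: [0.6, -0.7, 0.5]
grip_width: 0.0129
grasp_force: 58.8
```

>>> {"fn": "send_rows", "kwargs": {
  "motion": [
    [[1.3,-4.7,0.1],[0,0,7]],
    [[2.6,-9.5,0.3],[0,0,15]],
    [[3.9,-14.4,0.5],[0,0,23]],
    [[5.22,-19.2,0.67],[0,0,29.5]],
    [[5.22,-19.2,0.67],[0,0,29.5]]
  ]
}}

```text
time: 15.65
tool_pos: [0.4481, 0.3335, 0.2557]
eef_rot: [[0.997, -0.077, -0.0], [-0.077, -0.997, 0.001], [-0.0, -0.0, -1.0]]
contact_force: [-0.7, -0.6, -0.2]
grip_width: 0.013
grasp_force: 58.8
```

>>> {"fn": "send_rows", "kwargs": {
  "motion": [
    [[0,-0.3,4],[0,0,0]],
    [[0,-0.3,8],[0,0,0]],
    [[0,-0.3,11.2],[0,0,0]],
    [[0,-0.3,11.2],[0,0,0]]
  ]
}}

```text
time: 16.05
tool_pos: [0.4478, 0.3312, 0.1405]
eef_rot: [[0.997, -0.074, -0.006], [-0.075, -0.997, -0.004], [-0.006, 0.004, -1.0]]
contact_force: [-0.6, 0.0, -0.2]
grip_width: 0.0131
grasp_force: 58.8
```

>>> {"fn": "send_rows", "kwargs": {
  "motion": [
    [[0,0,4],[0,0,0]],
    [[0,0,8],[0,0,0]],
    [[0,0,11.1],[0,0,0]],
    [[0,0,11.1],[0,0,0]],
    [[0,0,11.1],[0,0,0]]
  ]
}}

```text
time: 16.55
tool_pos: [0.4504, 0.3332, 0.0352]
eef_rot: [[0.997, -0.075, 0.001], [-0.075, -0.997, 0.001], [0.001, -0.001, -1.0]]
contact_force: [0.4, 0.8, 0.4]
grip_width: 0.0132
grasp_force: 58.8
```

>>> {"fn": "send_rows", "kwargs": {
  "motion": [
    [[0,0,0],[0,0,0]],
    [[0,0,0],[0,0,0]],
    [[0,0,0],[0,0,0]],
    [[0,0,0],[0,0,0]]
  ],
  "hand": 0.4
}}

```text
time: 16.95
tool_pos: [0.4496, 0.3331, 0.0342]
eef_rot: [[0.997, -0.076, 0.001], [-0.076, -0.997, 0.001], [0.001, -0.001, -1.0]]
contact_force: [0.7, -0.1, -0.0]
grip_width: 0.0342
grasp_force: 0.0
```

>>> {"fn": "send_rows", "kwargs": {
  "motion": [
    [[0,0,-3],[0,0,0]],
    [[0,0,-8],[0,0,0]],
    [[0,0,-13],[0,0,0]],
    [[0,0,-18],[0,0,0]],
    [[0,0,-22],[0,0,0]]
  ]
}}

```text
time: 17.45
tool_pos: [0.4494, 0.333, 0.2569]
eef_rot: [[0.997, -0.075, 0.002], [-0.075, -0.997, 0.001], [0.002, -0.001, -1.0]]
contact_force: [1.0, -0.3, -0.1]
grip_width: 0.0343
grasp_force: 0.0
```

```bash
python3 -c "
from plan import *
plan([(.36,-.2,.28,87),(.463,-.2335,.28,87)])"
```

```text
[ [-1.63, 17.94, -0.8] , [0.0, -0.1, -30.4] ] rows>= 4
[ [-10.49, 14.64, -0.8] , [0.0, -0.1, -30.4] ] rows>= 4
[ [-16.47, 7.3, -0.79] , [0.0, -0.1, -30.4] ] rows>= 4
-- (0.36, -0.2, 0.28, 87)
[ [-2.81, 10.46, 0.0] , [0.0, -0.0, 0.0] ] rows>= 3
-- (0.463, -0.2335, 0.28, 87)
```

>>> {"fn": "send_rows", "kwargs": {
  "motion": [
    [[-0.4,4.2,-0.2],[0,0,-7]],
    [[-0.8,8.8,-0.4],[0,0,-15]],
    [[-1.2,13.4,-0.6],[0,0,-23]],
    [[-1.63,17.94,-0.8],[0,0,-30.4]],
    [[-1.63,17.94,-0.8],[0,0,-30.4]]
  ]
}}

```text
time: 17.95
tool_pos: [0.4187, 0.1518, 0.262]
eef_rot: [[0.897, 0.442, 0.0], [0.442, -0.897, -0.001], [-0.0, 0.001, -1.0]]
contact_force: [0.9, 0.9, -0.2]
grip_width: 0.0341
grasp_force: 0.0
```

>>> {"fn": "send_rows", "kwargs": {
  "motion": [
    [[-2.4,3.4,-0.2],[0,0,-7]],
    [[-5.2,7.2,-0.4],[0,0,-15]],
    [[-7.8,10.9,-0.6],[0,0,-23]],
    [[-10.49,14.64,-0.8],[0,0,-30.4]],
    [[-10.49,14.64,-0.8],[0,0,-30.4]]
  ]
}}

```text
time: 18.45
tool_pos: [0.3893, -0.0243, 0.2699]
eef_rot: [[0.551, 0.834, 0.001], [0.834, -0.551, -0.0], [0.0, 0.001, -1.0]]
contact_force: [0.7, -0.6, -0.4]
grip_width: 0.0341
grasp_force: 0.0
```

>>> {"fn": "send_rows", "kwargs": {
  "motion": [
    [[-4,1.7,-0.2],[0,0,-7]],
    [[-8,3.6,-0.4],[0,0,-15]],
    [[-12.2,5.4,-0.6],[0,0,-23]],
    [[-16.47,7.3,-0.79],[0,0,-30.4]],
    [[-16.47,7.3,-0.79],[0,0,-30.4]]
  ]
}}

```text
time: 18.95
tool_pos: [0.3593, -0.2022, 0.2778]
eef_rot: [[0.053, 0.999, 0.001], [0.999, -0.053, -0.001], [-0.001, 0.001, -1.0]]
contact_force: [0.5, 0.4, -0.0]
grip_width: 0.0343
grasp_force: 0.0
```

```bash
python3 - <<'E'
from h import *
a=snap("top","3")["color"];b=snap("scene","3")["color"]
a=cv2.resize(a[180:270,110:240],(520,360),interpolation=2);b=cv2.resize(b[125:185,195:255],(600,600),interpolation=2)
im=np.zeros((600,800,3),np.uint8);im[:230,:330]=cv2.resize(a,(330,230))
im[:460,335:795]=cv2.resize(b,(460,460))
cv2.imwrite("pics/mid2.png",im[:460,:,::-1])
E
```

```text
(no output)
```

View pics/mid2.png

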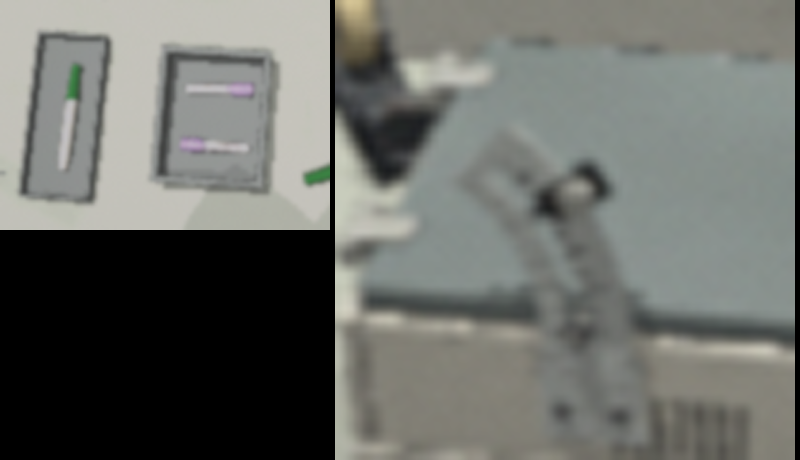

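The top crop shows the pen inside the tray at (70,118) and both tubes inside the bin at (220,90) and (213,146). In the scene crop the pointer is at (572,188) with its inner tip near (543,210), and the stud nut is near (583,325). Next I compute the pointer's angle and the lift arc.

```bash
cat > q.py <<'E'
from h import *
S=load("scene_3"); psi=-.053; C=np.array([.6255,-.241,0])
X=np.array([np.cos(psi),np.sin(psi),0]);Y=np.array([-np.sin(psi),np.cos(psi),0])
cr=lambda p:(np.array(p)-[335,0]+.5)*60/460-.5+[195,125]
def inc(c,p,y):
    o,d=ray(c,p); o=o-C; t=(y-o@Y)/(d@Y); q=o+d*t; return np.array([q@X,q[2]])
def pol(v):
    d=np.array([.112-v[0],v[1]-.105]); return np.round(np.hypot(*d),4),np.round(np.arctan2(d[1],d[0]),3)
if __name__=="__main__":
    for n,p,y in [("stud",(583,325),.136),("tip",(543,210),.134),("outer",(606,172),.134),("screw",(574,188),.14),("plate foot holes",(561,411),.13),("plate top-in",(510,130),.13)]:
        for dy in(-.005,.005): v=inc(S,cr(p),y+dy); print(n,v.round(4),pol(v))
    # predicted picture positions (crop px) of bar/lid corners/hinge for a check of the pose
    for n,v in [("frontL",(-.122,.12,.115)),("frontR",(-.122,-.12,.115)),("barL",(-.162,.062,.133)),("barR",(-.162,-.062,.133))]:
        P=C+v[0]*X+v[1]*Y+[0,0,v[2]]
        print(n,P.round(4),((proj(load("scene_0"),P)[0]-[185,125]+.5)*8-.5).round(),((proj(load("top_0"),P)[0]-[268,120]+.5)*5-.5).round())
E
python3 q.py
```

```text
stud [-0.0048  0.1111] (np.float64(0.117), np.float64(0.052))
stud [-0.0075  0.1182] (np.float64(0.1202), np.float64(0.11))
tip [0.0104 0.1705] (np.float64(0.1208), np.float64(0.572))
tip [0.0076 0.1769] (np.float64(0.1268), np.float64(0.603))
outer [-0.0196  0.1928] (np.float64(0.1582), np.float64(0.588))
outer [-0.0222  0.199 ] (np.float64(0.1638), np.float64(0.611))
screw [-0.0062  0.187 ] (np.float64(0.1439), np.float64(0.607))
screw [-0.0089  0.1934] (np.float64(0.1497), np.float64(0.631))
plate foot holes [0.0104 0.0565] (np.float64(0.1125), np.float64(-0.445))
plate foot holes [0.0076 0.064 ] (np.float64(0.1121), np.float64(-0.374))
plate top-in [0.0237 0.2083] (np.float64(0.1359), np.float64(0.864))
plate top-in [0.0208 0.2143] (np.float64(0.1424), np.float64(0.876))
frontL [ 0.51   -0.1147  0.115 ] [607. 339.] [ 49. 412.]
frontR [ 0.4973 -0.3544  0.115 ] [680.  70.] [449. 431.]
barL [ 0.467  -0.1705  0.133 ] [715. 240.] [146. 480.]
barR [ 0.4604 -0.2943  0.133 ] [747. 102.] [357. 490.]
```

>>> {"fn": "send_rows", "kwargs": {
  "motion": [
    [[-1,4,0],[0,0,0]],
    [[-2,8,0],[0,0,0]],
    [[-2.5,10.55,0],[0,0,0]],
    [[-2.5,10.55,0],[0,0,0]],
    [[-2.5,10.55,0],[0,0,0]]
  ]
}}

```text
time: 19.55
tool_pos: [0.4635, -0.2295, 0.277]
eef_rot: [[0.055, 0.998, -0.001], [0.998, -0.055, 0.001], [0.001, -0.001, -1.0]]
contact_force: [-0.3, 0.3, 0.7]
grip_width: 0.0344
grasp_force: 0.0
```

>>> {"fn": "send_rows", "kwargs": {
  "motion": [
    [[0,0,4],[0,0,0]],
    [[0,0,7],[0,0,0]],
    [[0,0,8.5],[0,0,0]],
    [[0,0,8.5],[0,0,0]]
  ]
}}

```text
time: 19.95
tool_pos: [0.4619, -0.2294, 0.1909]
eef_rot: [[0.055, 0.998, -0.003], [0.998, -0.055, 0.002], [0.002, -0.003, -1.0]]
contact_force: [0.0, -0.4, 1.0]
grip_width: 0.0342
grasp_force: 0.0
```

>>> {"fn": "send_rows", "kwargs": {
  "motion": [
    [[0,0,2],[0,0,0]],
    [[0,0,4],[0,0,0]],
    [[0,0,5.6],[0,0,0]],
    [[0,0,5.6],[0,0,0]],
    [[0,0,5.6],[0,0,0]]
  ]
}}

```text
time: 20.45
tool_pos: [0.4637, -0.2307, 0.1377]
eef_rot: [[0.055, 0.998, 0.001], [0.998, -0.055, -0.001], [-0.001, 0.001, -1.0]]
contact_force: [-0.6, -0.8, 0.5]
grip_width: 0.0343
grasp_force: 0.0
```

>>> {"fn": "send_rows", "kwargs": {
  "motion": [
    [[0,0,0],[0,0,0]],
    [[0,0,0],[0,0,0]],
    [[0,0,0],[0,0,0]],
    [[0,0,0],[0,0,0]],
    [[0,0,0],[0,0,0]]
  ],
  "hand": 0
}}

```text
time: 20.95
tool_pos: [0.4639, -0.2309, 0.1369]
eef_rot: [[0.055, 0.999, 0.001], [0.999, -0.055, -0.001], [-0.001, 0.001, -1.0]]
contact_force: [1.2, -0.0, 4.2]
grip_width: 0.0097
grasp_force: 58.8
```

```bash
python3 - <<'E'
from plan import *
s=bot.get_state();p=s["tool_pos"];print(p,s["grip_width"],s["grasp_force"],s["contact_force"])
from q import X
r=lambda f:np.array([-.274*np.cos(f)+.028*np.sin(f),.274*np.sin(f)+.028*np.cos(f)])
R=Ro.from_matrix(s["eef_rot"])
for f in(.1,.2,.3,.4,.45,.5,.55,.6):
    d=r(f)-r(0); w=d[0]*X+[0,0,d[1]]; print(f,(R.inv().apply(w)*100).round(2))
E
```

```text
[ 0.4639365  -0.23088729  0.13693378] 0.009737693659080433 58.75087559223175 [ 1.22462674 -0.02871693  4.1596335 ]
0.1 [-0.    0.42 -2.72]
0.2 [-0.    1.11 -5.39]
0.3 [-0.    2.06 -7.97]
0.4 [ -0.     3.27 -10.44]
0.45 [ -0.     3.96 -11.63]
0.5 [  0.     4.71 -12.79]
0.55 [  0.     5.52 -13.9 ]
0.6 [  0.     6.39 -14.97]
```

>>> {"fn": "send_rows", "kwargs": {
  "motion": [
    [[0,0.2,-1.36],[0,0,0]],
    [[0,0.42,-2.72],[0,0,0]],
    [[0,0.74,-4.1],[0,0,0]],
    [[0,1.11,-5.39],[0,0,0]],
    [[0,1.55,-6.7],[0,0,0]]
  ]
}}

```text
time: 21.45
tool_pos: [0.4782, -0.2316, 0.203]
eef_rot: [[0.055, 0.999, -0.003], [0.999, -0.055, 0.0], [0.0, -0.003, -1.0]]
contact_force: [0.9, -4.2, -7.0]
grip_width: 0.0101
grasp_force: 58.4
```

>>> {"fn": "send_rows", "kwargs": {
  "motion": [
    [[0,0.51,-1.27],[0,0,0]],
    [[0,1.1,-2.5],[0,0,0]],
    [[0,1.72,-3.74],[0,0,0]],
    [[0,2.41,-4.93],[0,0,0]],
    [[0,3.16,-6.09],[0,0,0]]
  ]
}}

```text
time: 21.95
tool_pos: [0.5076, -0.2332, 0.2635]
eef_rot: [[0.055, 0.998, -0.009], [0.999, -0.055, 0.001], [0.001, -0.009, -1.0]]
contact_force: [-15.6, -2.3, 4.1]
grip_width: 0.0097
grasp_force: 58.5
```

```bash
python3 - <<'E'
from h import *
b=snap("scene","4")["color"]
b=cv2.resize(b[125:185,195:275],(800,600),interpolation=2)
cv2.imwrite("pics/lift1.png",b[:,:,::-1])
s=bot.get_state();p=s["tool_pos"];print(p,s["grip_width"],s["grasp_force"],s["contact_force"])
E
```

```text
[ 0.50890824 -0.2333072   0.26545379] 0.009725153991592786 59.01593327522278 [-18.29085737   0.74708136   8.07227023]
```

View pics/lift1.png

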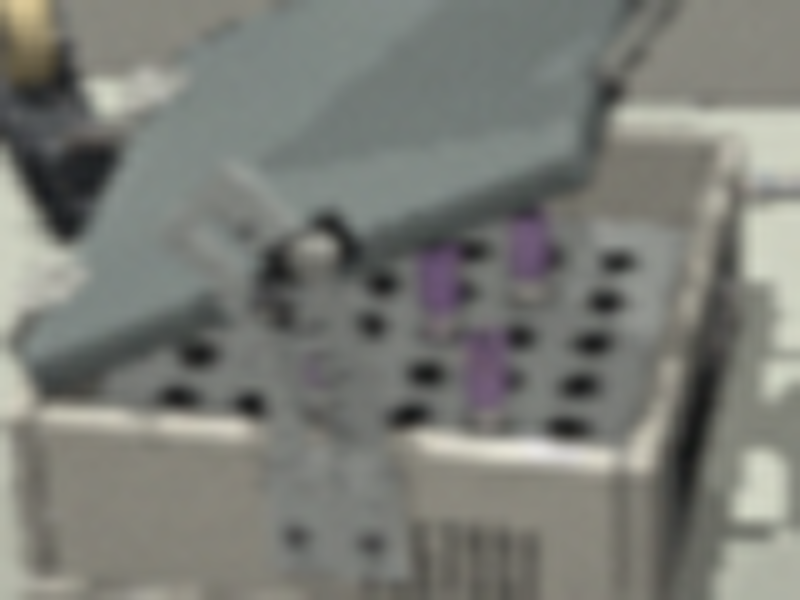

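The lid is up at about 0.50 rad by TCP rise. The pointer's screw is at (318,245) with its tip near (268,275), and the dark nut seems to sit just below it. An enlarged before/after with predicted stud points will settle it.

```bash
python3 - <<'E'
from q import *
x0,y0,w,h,s=212,138,25,37,16
ims=[]
def P(r,f,y,dx=0): return C+(.112+dx-r*np.cos(f))*X+y*Y+[0,0,.105+r*np.sin(f)]
for k in(3,4):
    im=cv2.imread(f"pics/scene_{k}.png")[y0:y0+h,x0:x0+w]
    im=cv2.convertScaleAbs(cv2.resize(im,None,fx=s,fy=s,interpolation=cv2.INTER_CUBIC),alpha=1.3,beta=-20)
    for f in(0,.4,.5,.6):
        p=(proj(S,P(.113,f,.13,-.004))[0]-[x0,y0]+.5)*s; cv2.circle(im,tuple(p.astype(int)),2,(0,0,255),-1)
        cv2.putText(im,str(f),(2,int(p[1])),0,.4,(0,0,255),1)
    ims.append(im)
cv2.imwrite("pics/cmp.png",np.hstack(ims))
E
```

```text
(no output)
```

View pics/cmp.png

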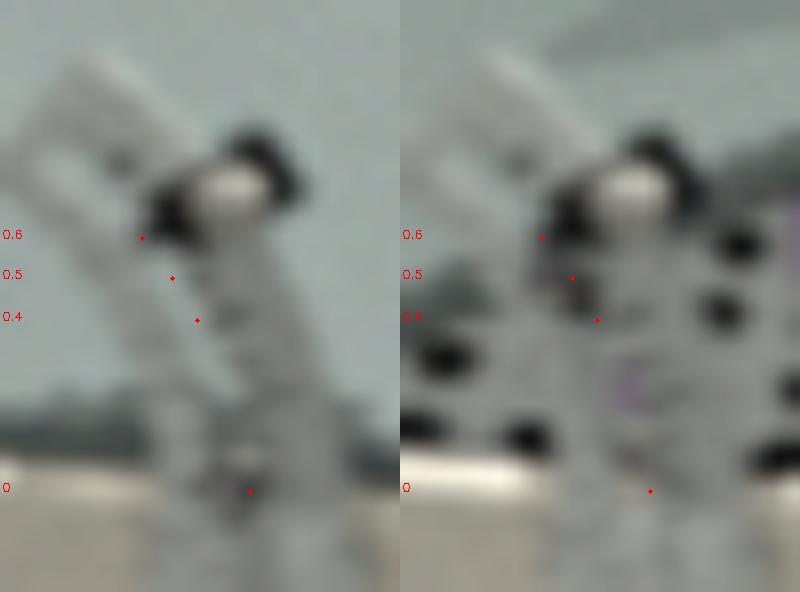

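```bash
python3 - <<'E'
from q import *
from scipy.optimize import least_squares
x0,y0,s=212,138,16
def P(r,f,y,dx,dz): return C+(.112+dx-r*np.cos(f))*X+y*Y+[0,0,.105+dz+r*np.sin(f)]
pr=lambda *a:(proj(S,P(*a))[0]-[x0,y0]+.5)*s
# dx,dz calibrate so that the closed nut (238,480) is at phi 0
c=least_squares(lambda v:pr(.113,0,.131,*v)-[238,480],[0,0],x_scale=.001).x; print("cal",c)
for y in(.128,.134):
    g=least_squares(lambda v:np.r_[pr(v[1],v[0],y,*c)-[168,218],pr(v[2],v[0],y,*c)-[262,165]],[.5,.12,.15],x_scale=[.1,.01,.01])
    print("pointer phi,r",g.x,g.fun)
for p in[(172,283),(165,275)]:
    g=least_squares(lambda v:pr(v[1],v[0],.131,*c)-p,[.5,.113],x_scale=[.1,.01]);print("stud now",g.x)
for f in(.5,.55,.6,.65):print(f,pr(.116,f,.131,*c).round(),pr(.155,f,.131,*c).round())
E
```

```text
cal [-0.00172321  0.00361426]
pointer phi,r [0.57452446 0.11992762 0.1459412 ] [-1.07970963 -2.10680163  0.87915738  1.71547066]
pointer phi,r [0.59128973 0.12340619 0.14937038] [-0.613887   -1.14683843  0.50246081  0.93867663]
stud now [0.45903477 0.11321329]
stud now [0.47974062 0.11281324]
0.5 [172. 262.] [323. 199.]
0.55 [157. 241.] [304. 170.]
0.6 [141. 220.] [283. 143.]
0.65 [124. 200.] [260. 115.]
```

>>> {"fn": "send_rows", "kwargs": {
  "motion": [
    [[0,0.4,-0.6],[0,0,0]],
    [[0,0.7,-1.2],[0,0,0]],
    [[0,1.05,-1.7],[0,0,0]],
    [[0,1.05,-1.7],[0,0,0]],
    [[0,1.05,-1.7],[0,0,0]]
  ]
}}

```text
time: 22.5
tool_pos: [0.5191, -0.2338, 0.2804]
eef_rot: [[0.055, 0.998, -0.006], [0.998, -0.055, 0.001], [0.001, -0.006, -1.0]]
contact_force: [-9.9, -1.1, 1.7]
grip_width: 0.0096
grasp_force: 58.9
```

```bash
python3 - <<'E'
from q import *
snap("scene","5"); x0,y0,w,h,s=212,138,25,37,16
ims=[]
for k in(4,5):
    im=cv2.imread(f"pics/scene_{k}.png")[y0:y0+h,x0:x0+w]
    ims.append(cv2.convertScaleAbs(cv2.resize(im,None,fx=s,fy=s,interpolation=cv2.INTER_CUBIC),alpha=1.5,beta=-40))
cv2.imwrite("pics/cmp2.png",np.hstack(ims))
s=bot.get_state();print(s["tool_pos"],s["contact_force"],s["grip_width"],s["time"])
E
```

```text
[ 0.5189885  -0.23383216  0.28028696] [-10.22109551  -1.8024548    1.57655422] 0.009569758118897934 22.55
```

View pics/cmp2.png

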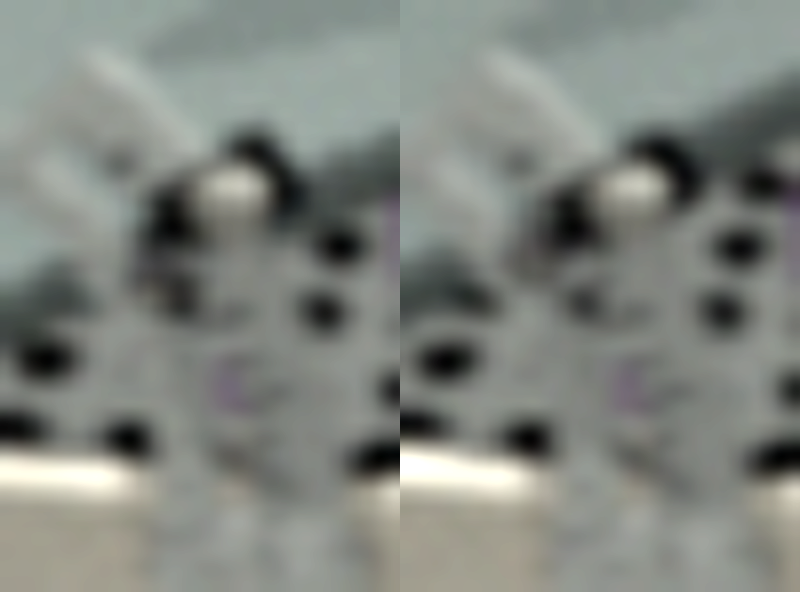

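The nut (about (537,250) in the right half) now sits at the pointer tip. It is roughly 2–3 mm (0.02–0.03 rad) below the clip's centre line, so I'll nudge it up slightly and hold.

>>> {"fn": "send_rows", "kwargs": {
  "motion": [
    [[0,0.12,-0.25],[0,0,0]],
    [[0,0.25,-0.5],[0,0,0]],
    [[0,0.25,-0.5],[0,0,0]],
    [[0,0.25,-0.5],[0,0,0]],
    [[0,0.25,-0.5],[0,0,0]]
  ]
}}

```text
time: 23.05
tool_pos: [0.5232, -0.234, 0.2859]
eef_rot: [[0.055, 0.999, -0.001], [0.999, -0.055, 0.0], [-0.0, -0.001, -1.0]]
contact_force: [-3.8, -3.1, -7.4]
grip_width: 0.0095
grasp_force: 58.6
```

>>> {"fn": "send_rows", "kwargs": {
  "motion": [
    [[0,0,0],[0,0,0]],
    [[0,0,0],[0,0,0]],
    [[0,0,0],[0,0,0]],
    [[0,0,0],[0,0,0]],
    [[0,0,0],[0,0,0]]
  ]
}}

```text
time: 23.55
tool_pos: [0.5235, -0.2341, 0.2863]
eef_rot: [[0.055, 0.998, 0.0], [0.998, -0.055, -0.0], [-0.0, 0.0, -1.0]]
contact_force: [-1.8, -4.6, -5.1]
grip_width: 0.0093
grasp_force: 58.5
```

```bash
python3 - <<'E'
from q import *
c=snap("scene","6"); im=c["color"][125:185,195:275]
a=cv2.resize(im[13:43,10:50],(800,600),interpolation=2)
cv2.imwrite("pics/fin.png",cv2.convertScaleAbs(a,alpha=1.4,beta=-30)[:,:,::-1])
s=bot.get_state();print(s["tool_pos"],s["contact_force"],s["grip_width"],s["time"])
E
```

```text
[ 0.52349459 -0.2340429   0.28631296] [-2.75741822 -4.71383143 -5.87900153] 0.009676597906809433 23.6
```

View pics/fin.png

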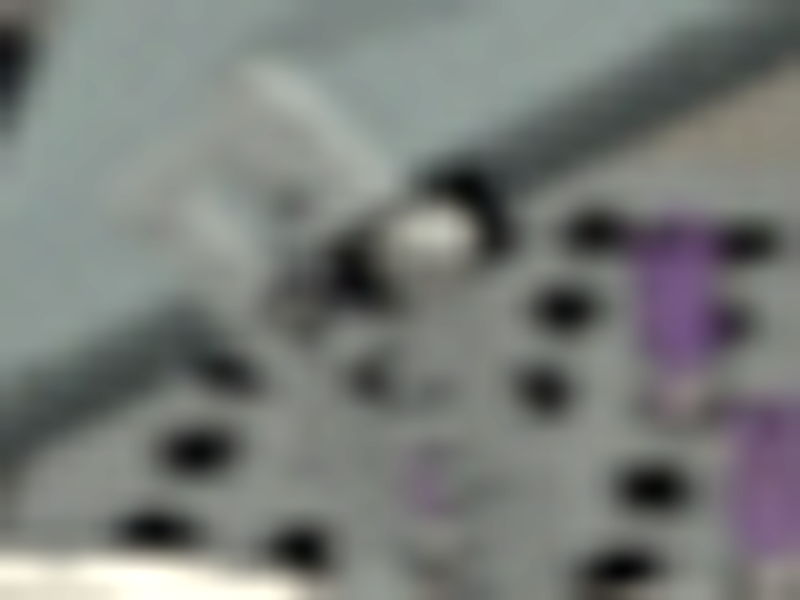

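The nut, at about (302,298), now lies on the pointer's centre line, which runs from (465,192) through (352,272). The arm is still and the grip is firm, so I'm handing in.

```bash
python3 -c "
from bench import bot
print(bot.hand_in())"
```

```text
the job is handed in; nothing more can be done
None
```

The job is handed in, but the hand-in returned no verdict: both tubes are in the bin, the pen is in the tray, and the lid is still gripped with its stud lined up with the pointer at about 0.58 rad.

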